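# Close the label-roll guide with the printer's thumbwheel

## Robot

A 7-joint arm with a two-finger parallel gripper is mounted at the origin on the work surface. World frame = base frame: x ahead of the robot, y to its left, z up, the work surface at z = 0. Lengths are in m, angles in rad, forces in N, time in s.
With the tool pointing down it reaches from about 0.35 to 0.9 m from the base axis. Payload 8.1 kg.
Tool frame: the origin (TCP) lies midway between the tips of the shut fingers; the grasp point (between the pads) lies 19 mm behind it; z points along the fingers, y is the direction in which the jaws open and shut (so a half turn about z gives the same grasp; the last joint's range is limited). The gripper opens to 92 mm and grips with 3 to 60 N. Pads are 19 mm wide; open, the fingers measure 130 mm over their backs; the gripper's body (75 mm by 190 mm) begins 47 mm behind the grasp point.
Start: joints at [1.235, 0.434, 0.025, 1.573, -0.012, 1.134, -0.075], TCP at [0.144, -0.608, 0.227] pointing down, gripper open.
Joint ranges: [-2.62, 2.62], [-0.44, 2.09], [-1.27, 1.32], [0.08, 2.57], [-1.32, 4.46], [0.12, 2], [-2.74, 2.74]. Speed limits (rad/s): [2.22, 2.22, 3.01, 3.01, 3.14, 3.14, 3.14].

## Interface

Orientations are given as a rotation vector (axis times angle).
In Python, from station import manip gives the robot as it stands.
- The arm moves only by the tool play_rows, never from a script. Its argument "motion" is text: rows parted by semicolons, each of 4 numbers parted by spaces: the shift along the tool's x, y, z in mm, then the turn about the tool's z in rad. A call has 1 to 20 rows; each row is the pose to reach, as a shift and turn from the pose commanded when the call began, along the tool's axes at that moment; what a row does not reach only later rows make up. A row lasts 1/12 s, in which the tool goes at most 41.7 mm and 7.16 degrees, less where a joint would pass 70% of its speed; a pose out of reach is approached as far as the arm can. A call with a gripper value outside its range is refused whole. "grip" is the opening, from 0 (shut) to 1 (fully open), set as the call begins (left out, the last holds). The fingers move at their own pace and stop on an object; "newtons" is the grip in N (left out, the last holds). Time passes only in rows, so rows that repeat a pose let the fingers close. It gives the time, the measured TCP pose, the force and the opening at its end, in the units of the state.
- manip.state(): the state, without advancing time (a new reading comes with each control period).
- manip.capture(name): name is "scene" or "side" or "wrist"; returns (picture, depth): 400x640x3 uint8, red, green, blue; 400x640 float32, m along the optical axis (not along the pixel's ray), 0 where there is no reading.
- manip.camera_params(name): a dict with "fx", "fy", "cx", "cy" (pixels), "k1" (the pictures are not rectified: a ray, as slopes to the right and down, at radius r is drawn at 1 + k1 r^2 times it, then the intrinsics apply), "cam_to_world" (4x4, takes a point from camera to world coordinates); the wrist camera has in their place "tool_from_camera" (4x4, takes a point from camera to tool coordinates, whose origin is the TCP and whose axes are the flange's). Camera axes: x right, y down, z forward; pixel columns grow to the right and rows downward; lengths in m; the calibration is good to about 2 mm. A picture is of the moment at which its call begins: read the wrist's pose just before it. camera_params takes no time and is no camera call.
- manip.sign_off(): hands the job in, once; it reports no verdict.
Trained networks look in the newest picture that a camera, given by its name, has taken for a name from the list of things; names that differ only in an ending like _2 or _b are one class to them, and where a whole thing is asked for, a point or a joint stands for the part that bears it (a point fixed in the world has none). Each returns a list of dicts, best first, with "p" (0 to 1); they miss things now and then, are a little off and sometimes report something else, mostly with a low value. They report only what shows in the picture. A call takes as long as a camera call.
- manip.search_frame(query, camera): "position" ([x, y, z] in m, in the coordinates of the camera as it stood for that picture, good to about 4 mm: the middle of the surface that is visible of it).
- manip.regions_of(query, camera): "mask" (400x640 bool, what is visible of it).
The state is a dict: "time_s": time; "joint_pos": joint angles; "qd": joint speeds; "tau": joint torques, N m; "ee_pos": TCP position; "tool_rot": TCP orientation; "wrist_force": force on the tool from outside, world axes, zero at the start; "ft_torque": the same for the moment, N m; "grip_width": finger opening in m.
Only numpy, scipy, OpenCV 4.12 (cv2) and the standard library are available. Lean on these libraries where they do the work, as an engineer would, in place of code of your own. Each camera call takes 0.05 s, during which the arm holds its last target. There are 200 camera calls.

## Task

A fresh label roll lies in the packing-bench label printer. Roll the green thumbwheel on the printer's front deck with a fingertip until the green side guide inside the window just meets the label roll, without shoving the roll along. Leave the crockery and the carton where they are.

Things in the scene. Friction and masses are not known exactly. Their poses are not given: they have to be found in the camera images.
- printer: grey desktop label printer, fixed, 260 (x) x 240 (y) x 150 mm high; origin at the centre of its underside. Its front (-x) faces roughly the robot, +y is its left as the robot sees it. Front 95 mm: flat deck 115 mm above the bench, with the thumbwheel in its middle. Behind it a closed roll bay under a clear window (top at 150 mm) that cannot be reached into.
- wheel_top (a point): crown of the thumbwheel, 82 mm in front (-x) of the printer's origin, 129 mm above the bench. Green ribbed roller, 80 mm diameter, 40 mm wide, axle along the printer's x: its top runs along y. Only the top 14 mm stands out of the deck (60 mm long along y), too low and wide to pinch; black cheeks before and behind it reach to 8 mm below the crown. Axes as the printer's.
- wheel (a joint): turn of the thumbwheel, rad: 0 at the start with the guide fully open, at most 5.0; grows as its top is drawn to the printer's -y. One rad (40 mm of rim) moves the guide 20 mm; turning back moves it back. It stays where it is left.
- guide_face (a point): centre of the guide's face that looks to the roll (-y). The guide is a green upright disc in the bay, 76 mm diameter, 8 mm thick, with a green tab (50 x 18 mm) on top that reaches back from the face; it starts 80 mm to the +y side of the printer's middle and the wheel drives it to -y. Axes as the printer's.
- roll_face (a point): centre of the label roll's flat end that looks to the guide (+y). White roll, 90 mm diameter, 70 mm wide, axis along the printer's y, level with the guide's centre, loose in a V cradle (slides along y if pushed). It starts 30 to 75 mm from the guide.
- roll: the same label roll; origin at its middle, y along its axis
- carton: closed brown carton 110 x 130 x 110 mm, to the printer's +y side, a bystander; origin at the centre of its underside
- plate: amber-brown plate, 160 mm diameter, 22 mm high, to the printer's -y side, a bystander; origin at the centre of its underside
- bowl: blue ceramic bowl, 120 mm diameter, 60 mm high, to the printer's +y side, towards the robot, a bystander; origin at the centre of its underside
- wheel_mount (a joint): how far the sprung carriage of thumbwheel and guide is pushed straight down, m: 0 free, 0.006 at its stop; about 2 N to start, then 1.5 N per mm; wheel_top and guide_face sink with it. A closed fingertip pressed 2 to 4 mm down and drawn along the printer's y turns the wheel by friction; lift off and set down again for the next stroke.

How it is judged:
By the outcome, as a careful person would: the job done as asked, in the order asked, and still so for the second after the job is handed in, with the robot touching nothing.
It also fails if it takes over 42 s, if anything falls off the work surface, if the arm or the gripper's body presses on something with over 40 N, if the wrist force passes 120 N, or if a joint passes its speed limit or range.

## Working session

There is one attempt and no reset: what is moved stays moved. The work goes in short steps, Python scripts to look and compute and a tool call to move; the robot and the scene stay as the last step left them, time stands still between calls to the robot, and variables do not carry over. Pictures are saved under pics/ and viewed, about 8 in all and at most 12, crops included, and the job is handed in when it is done.

Besides the shell and the picture viewer there is one more tool, called as a command line: name --argument value ..., lists and objects as JSON in quotes. play_rows: Moves the arm, as the interface text tells. Its arguments: {"type":"object","properties":{"motion":{"type":"string"},"grip":{"type":"number"},"newtons":{"type":"number"}},"required":["motion"]}

```bash
mkdir -p pics; ls
cat > h.py <<'E'
import numpy as np, cv2
from scipy.spatial.transform import Rotation as R
from station import manip
def K(p): return np.array([[p['fx'],0,p['cx']],[0,p['fy'],p['cy']],[0,0,1.]]), np.array([p['k1'],0,0,0,0.])
def T(cam,st=None):
    p=manip.camera_params(cam)
    if cam!='wrist': return np.array(p['cam_to_world'])
    st=st or manip.state(); M=np.eye(4); M[:3,:3]=R.from_rotvec(st['tool_rot']).as_matrix(); M[:3,3]=st['ee_pos']
    return M@np.array(p['tool_from_camera'])
def cloud(cam,d,Tw):
    p=manip.camera_params(cam); k,dist=K(p)
    v,u=np.mgrid[0:400,0:640]; uv=np.stack([u,v],-1).reshape(-1,1,2).astype(np.float64)
    n=cv2.undistortPoints(uv,k,dist).reshape(400,640,2)
    P=np.dstack([n*d[...,None],d])
    return P@Tw[:3,:3].T+Tw[:3,3]
E
python3 - <<'E'
from h import *
s=manip.state(); print(s)
for c in ('scene','side'):
    im,d=manip.capture(c); cv2.imwrite(f'pics/{c}0.png',im[...,::-1]); np.savez(f'{c}0.npz',im=im,d=d)
    Tw=T(c)
    for q in ('printer','wheel_top','guide_face','roll_face','roll','carton','plate','bowl'):
        for r in manip.search_frame(q,c)[:2]:
            print(c,q,round(r['p'],2),np.round(Tw[:3,:3]@np.array(r['position'])+Tw[:3,3],3))
print(manip.state()['time_s'])
E
```

```text
pics
{'time_s': 0.0, 'joint_pos': array([ 1.23541028,  0.43525961,  0.02497037,  1.57411433, -0.01157298,
        1.1339736 , -0.07511364]), 'qd': array([-0.00167203, -0.00062485, -0.00106719,  0.00081501, -0.00022473,
        0.00067924,  0.0005168 ]), 'tau': array([-2.12472449e-03, -6.67835641e+01,  9.83905457e-01, -3.14461577e+01,
       -6.07475289e-02,  4.27876669e-02,  2.04491589e-04]), 'ee_pos': array([ 0.14399855, -0.60765671,  0.22591552]), 'tool_rot': array([-3.11878897e+00, -3.64543084e-01,  5.57105477e-04]), 'wrist_force': array([-1.12274722, -0.05256843, -0.93190452]), 'ft_torque': array([-0.02524436,  0.08877086,  0.03392197]), 'grip_width': 0.09180407045313171}
scene printer 0.97 [ 0.61  -0.021  0.151]
scene wheel_top 0.64 [0.624 0.171 0.114]
scene wheel_top 0.54 [ 0.481 -0.028  0.121]
scene carton 0.74 [0.622 0.172 0.112]
scene carton 0.29 [0.42  0.191 0.03 ]
scene plate 0.95 [ 0.572 -0.283  0.013]
scene bowl 0.65 [0.424 0.191 0.03 ]
side printer 0.75 [ 0.554 -0.147  0.12 ]
side wheel_top 0.92 [ 0.475 -0.051  0.121]
side carton 0.66 [0.593 0.187 0.113]
side plate 0.86 [ 0.571 -0.266  0.013]
side plate 0.46 [ 0.477 -0.047  0.127]
side bowl 0.72 [0.423 0.23  0.05 ]
0.9
```

View pics/scene0.png

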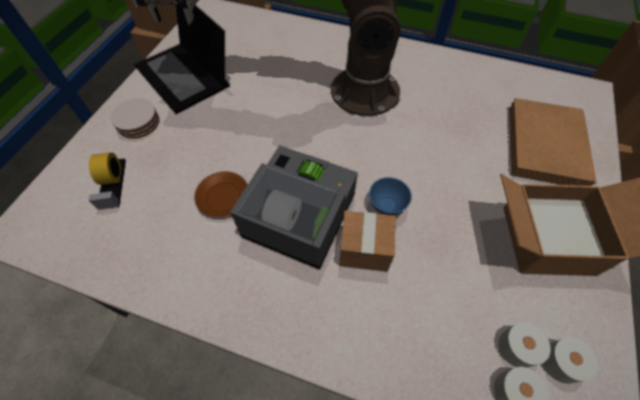

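View pics/side0.png

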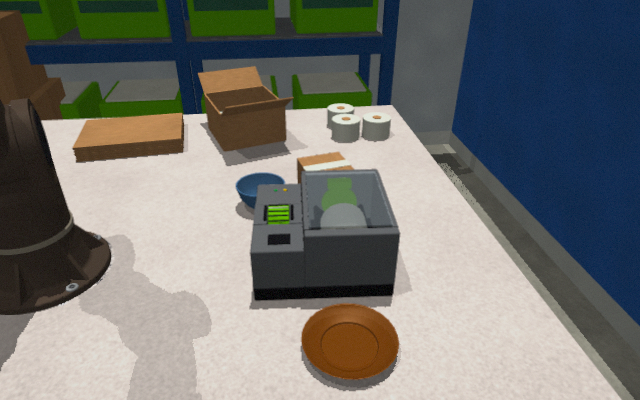

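Scene view: printer around (298,205), wheel at (312,170), roll at (282,208) and green guide at (320,218) through the window. Side view: wheel at (278,213), guide (340,195), roll (342,218). Next I find the printer's yaw and centre, and the wheel.

Run:
```python
from h import *
for c in ('scene','side'):
    z=np.load(f'{c}0.npz'); im,d=z['im'],z['d']; W=cloud(c,d,T(c)); 
    near=(abs(W[...,0]-.58)<.22)&(abs(W[...,1]+.02)<.2)&(d>0)
    hsv=cv2.cvtColor(im,cv2.COLOR_RGB2HSV)
    for lo,hi in ((.108,.120),(.143,.157)):
        m=near&(W[...,2]>lo)&(W[...,2]<hi)&(hsv[...,1]<90)&(hsv[...,2]<150)
        P=W[m][:,:2]; r=cv2.minAreaRect((P*1000).astype(np.float32)); print(c,lo,m.sum(),np.round(r[0]),np.round(r[1]),round(r[2],1),np.round(np.median(W[m][:,2]),4))
    g=near&(hsv[...,0]>35)&(hsv[...,0]<75)&(hsv[...,1]>110)
    n,l,st,ce=cv2.connectedComponentsWithStats(g.astype(np.uint8))
    for i in range(1,n):
        if st[i,4]>15: print(c,'green',st[i],np.round(W[l==i].mean(0),3),np.round(W[l==i].min(0),3),np.round(W[l==i].max(0),3))
    w=near&(hsv[...,1]<60)&(hsv[...,2]>105)&(W[...,2]>.04)
    n,l,st,ce=cv2.connectedComponentsWithStats(w.astype(np.uint8))
    for i in range(1,n):
        if st[i,4]>60: print(c,'white',st[i],np.round(W[l==i].mean(0),3),np.round(W[l==i].min(0),3),np.round(W[l==i].max(0),3))
```

```text
scene 0.108 1866 [561.  14.] [342. 263.] 86.6 0.1151
scene 0.143 5495 [604. -40.] [240. 167.] 85.6 0.1495
scene green [298 161  26  19 321] [ 0.477 -0.026  0.123] [ 0.446 -0.061  0.109] [0.5   0.003 0.132]
scene white [361 212  16  41 418] [0.595 0.166 0.111] [0.543 0.143 0.106] [0.655 0.18  0.115]
side 0.108 3488 [504. -44.] [231. 354.] 21.9 0.1163
side 0.143 4981 [603. -42.] [240. 164.] 85.7 0.1511
side green [267 205  22  20 383] [ 0.473 -0.046  0.124] [ 0.451 -0.067  0.106] [0.494 0.005 0.133]
side white [ 302  162   99   80 2946] [ 0.599 -0.037  0.147] [ 0.516 -0.166  0.107] [0.694 0.18  0.155]
side white [254 183  46  41 797] [0.472 0.034 0.117] [ 0.427 -0.06   0.114] [0.525 0.093 0.119]
side white [291 204  11  18  98] [ 0.511 -0.034  0.116] [ 0.497 -0.064  0.115] [0.52  0.001 0.118]
side white [251 224  52  28 796] [ 0.466 -0.107  0.116] [ 0.421 -0.15   0.113] [ 0.514 -0.065  0.119]
```

Run:
```python
from h import *
z=np.load('scene0.npz'); W=cloud('scene',z['d'],T('scene'))
for y0 in np.arange(-.75,0.1,.1):
    r=[]
    for x0 in np.arange(-.1,.7,.1):
        m=(W[...,0]>x0)&(W[...,0]<x0+.1)&(W[...,1]>y0)&(W[...,1]<y0+.1)&(z['d']>0)
        r.append(round(float(W[m][:,2].max()),2) if m.any() else None)
    print(round(y0,2),r)
print(np.round(manip.camera_params('wrist')['tool_from_camera'],3), manip.camera_params('wrist')['fx'])
M=R.from_rotvec(manip.state()['tool_rot']).as_matrix()
t=np.array([.474,-.03,.20])-manip.state()['ee_pos']; print(M.round(3), (M.T@t*1000).round(1))
```

```text
-0.75 [0.18, 0.17, 0.31, 0.32, 0.05, 0.05, 0.01, 0.09]
-0.65 [0.01, 0.22, 0.32, 0.02, 0.05, 0.05, 0.09, 0.1]
-0.55 [0.01, 0.22, 0.32, 0.02, 0.01, 0.01, 0.0, 0.06]
-0.45 [0.01, 0.01, 0.21, 0.01, 0.01, 0.01, 0.01, 0.01]
-0.35 [0.01, 0.01, 0.01, 0.01, 0.01, 0.03, 0.03, 0.03]
-0.25 [0.01, 0.01, 0.01, 0.01, 0.01, 0.11, 0.15, 0.15]
-0.15 [0.25, 0.35, 0.02, 0.01, 0.01, 0.13, 0.15, 0.15]
-0.05 [0.34, 0.35, 0.02, 0.01, 0.01, 0.13, 0.15, 0.15]
0.05 [0.32, 0.34, 0.03, 0.01, 0.06, 0.12, 0.15, 0.15]
[[ 0.001 -0.952 -0.307  0.084]
 [ 1.     0.001  0.001  0.001]
 [-0.    -0.307  0.952 -0.158]
 [ 0.     0.     0.     1.   ]] 341.89729655498667
[[ 0.973  0.231 -0.   ]
 [ 0.231 -0.973 -0.   ]
 [-0.     0.    -1.   ]] [ 454.3 -486.5   26.7]
```

play_rows --motion "0 0 -200 0; 0 0 -200 0; 0 0 -200 0; 0 0 -200 0; 0 0 -200 0; 454 -487 -150 0.308; 454 -487 -150 0.308; 454 -487 -150 0.308; 454 -487 -150 0.308; 454 -487 -150 0.308; 454 -487 -150 0.308; 454 -487 -150 0.308; 454 -487 -150 0.308; 454 -487 -150 0.308; 454 -487 -150 0.308; 454 -487 -150 0.308; 454 -487 -150 0.308; 454 -487 -150 0.308; 454 -487 -150 0.308; 454 -487 -150 0.308" --grip 0

```text
time_s: 2.57
ee_pos: [0.453, -0.0646, 0.3802]
tool_rot: [3.139, -0.119, 0.002]
wrist_force: [0.4, -1.2, 0.7]
grip_width: 0.0005
```

Run:
```python
from h import *
s=manip.state(); print(s['ee_pos'],s['tool_rot'])
im,d=manip.capture('wrist'); cv2.imwrite('pics/w1.png',im[...,::-1]); Tw=T('wrist',s); np.savez('w1.npz',im=im,d=d,T=Tw)
for q in ('wheel_top','guide_face','roll_face'):
    for r in manip.search_frame(q,'wrist')[:2]: print(q,round(r['p'],2),np.round(Tw[:3,:3]@np.array(r['position'])+Tw[:3,3],3))
```

```text
[ 0.45304709 -0.06464598  0.38020384] [ 3.13896909e+00 -1.18769432e-01  1.70929785e-03]
wheel_top 0.77 [ 0.48  -0.035  0.12 ]
```

View pics/w1.png

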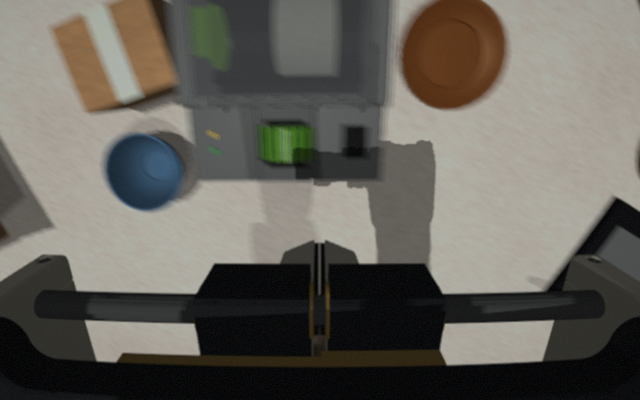

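The wrist view shows the wheel at (287,143), guide at (210,37), and roll spanning columns 272–338 in the bay. I'll refine the wheel position and a first gap estimate from this image.

```bash
cat >> h.py <<'E'
O=np.array([.556,-.0374]); YAW=-4.35*np.pi/180
def ray(cam,Tw,uv,z):
    k,dist=K(manip.camera_params(cam)); n=cv2.undistortPoints(np.array(uv,float).reshape(-1,1,2),k,dist).reshape(-1,2)
    v=np.c_[n,np.ones(len(n))]@Tw[:3,:3].T; return Tw[:3,3]+v*((z-Tw[2,3])/v[:,2])[:,None]
def loc(P):
    c,s=np.cos(YAW),np.sin(YAW); q=(np.atleast_2d(P)[:,:2]-O); return np.c_[q[:,0]*c+q[:,1]*s,-q[:,0]*s+q[:,1]*c]*1000
E
python3 - <<'E'
from h import *
z=np.load('w1.npz'); im,d,Tw=z['im'],z['d'],z['T']; W=cloud('wrist',d,Tw)
g=cv2.inRange(cv2.cvtColor(im,cv2.COLOR_RGB2HSV),(35,110,40),(75,255,255))>0
g[:100]=0; v,u=np.nonzero(g); print('wheel px',u.min(),u.max(),v.min(),v.max(), 'world',np.median(W[g],0).round(3),W[g].max(0).round(3))
print('loc',loc(ray('wrist',Tw,[[u.min(),v.mean()],[u.max(),v.mean()],[u.mean(),v.min()],[u.mean(),v.max()]],.120)).round(1))
# deck/window extents
for lo,hi in ((.11,.12),(.145,.156)):
    m=(W[...,2]>lo)&(W[...,2]<hi)&(W[...,0]>.38)&(abs(W[...,1]+.03)<.17)&(d>0); m[180:]=0
    L=loc(W[m]); print(lo,np.percentile(L,[1,99],axis=0).round(1))
print('bottom deck edge', loc(ray('wrist',Tw,[[200,180],[380,180]],.115)).round(1),loc(ray('wrist',Tw,[[195,150],[382,150]],.115)).round(1))
for zz in (.11,.125,.14): print(zz,'roll L/R, guide edge',loc(ray('wrist',Tw,[[272,60],[340,60],[230,45],[190,45]],zz)).round(1).tolist())
big=cv2.resize(im[0:190,160:400],None,fx=3.2,fy=3.1,interpolation=cv2.INTER_CUBIC); cv2.imwrite('pics/w1c.png',big[...,::-1])
E
```

```text
wheel px 260 312 125 163 world [ 0.477 -0.028  0.124] [0.536 0.006 0.538]
loc [[ -79.9   36. ]
 [ -80.   -27.8]
 [ -57.8    3.5]
 [-104.4    4.7]]
0.11 [[-126.2 -117.6]
 [  71.1  176. ]]
0.145 [[ -34.3 -116.2]
 [  73.   115.1]]
bottom deck edge [[-127.5  116.9]
 [-127.4 -114.5]] [[ -88.6  119.4]
 [ -88.7 -114.9]]
0.11 roll L/R, guide edge [[17.2, 19.1], [17.1, -60.9], [34.3, 67.9], [35.3, 115.4]]
0.125 roll L/R, guide edge [[16.0, 17.2], [15.9, -60.0], [32.6, 64.3], [33.4, 110.1]]
0.14 roll L/R, guide edge [[14.8, 15.3], [14.7, -59.1], [30.8, 60.6], [31.6, 104.8]]
```

View pics/w1c.png

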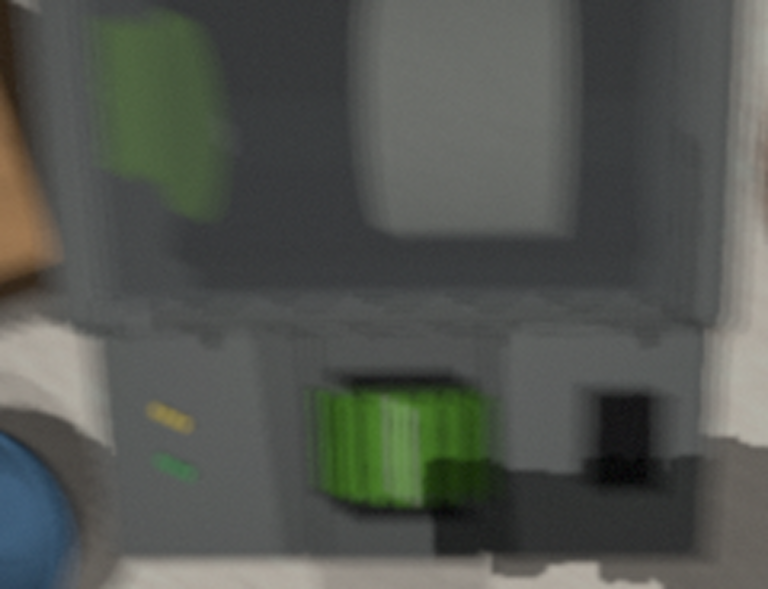

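play_rows --motion "0 0 80 0; 0 0 120 0; 0 0 120 0; 0 0 120 0; 0 0 120 0"

```text
time_s: 3.18
ee_pos: [0.4513, -0.0678, 0.2596]
tool_rot: [3.139, -0.121, -0.005]
wrist_force: [-0.0, 0.5, 1.0]
grip_width: 0.0007
```

play_rows --motion "21 -51 40 0; 21 -51 80 0; 21 -51 110 0; 21 -51 110 0; 21 -51 110 0"

```text
time_s: 3.6
ee_pos: [0.4775, -0.0178, 0.1504]
tool_rot: [3.139, -0.118, -0.003]
wrist_force: [-0.2, -0.4, 1.0]
grip_width: 0.0003
```

```bash
cat > look.py <<'E'
import sys
from h import *
n=sys.argv[1]; s=manip.state(); print(s['time_s'],s['ee_pos'].round(4),loc(s['ee_pos']).round(1),s['tool_rot'].round(3),s['wrist_force'].round(1))
im,d=manip.capture('wrist'); np.savez(f'{n}.npz',im=im,d=d,T=T('wrist',s)); cv2.imwrite(f'pics/{n}.png',im[...,::-1])
E
python3 look.py w2
```

```text
3.6 [ 0.4775 -0.0178  0.1504] [[-79.8  13.6]] [ 3.139e+00 -1.180e-01 -3.000e-03] [-0.2 -0.4  1. ]
```

View pics/w2.png

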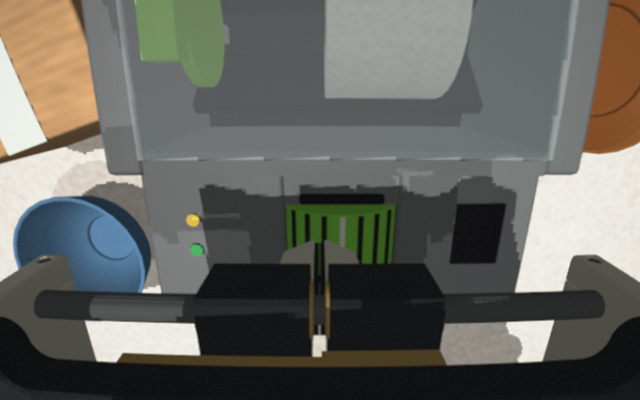

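Sharp view: fingertip at (320,245) over the +y part of the wheel (columns 286–396); guide face rim at column 224, roll's near edge at column 325, a gap of about 65–70 mm. First stroke.

play_rows --motion "0 0 18 0; 0 0 26 0; 0 0 26 0; 0 4 25.5 0; 0 9 24.5 0; 0 14 24.5 0; 0 19 25 0; 0 24 26 0; 0 29 28 0; 0 32 29.5 0; 0 32 29.5 0"

```text
time_s: 4.57
ee_pos: [0.4756, -0.0514, 0.1207]
tool_rot: [3.138, -0.122, 0.002]
wrist_force: [3.0, -3.5, 7.4]
grip_width: 0.0006
```

play_rows --motion "0 0 -15 0; 0 -16 -25 0; 0 -34 -29 0; 0 -34 -29 0; 0 -34 -29 0"

```text
time_s: 4.98
ee_pos: [0.4765, -0.0154, 0.149]
tool_rot: [3.139, -0.116, -0.003]
wrist_force: [0.7, -0.9, -0.9]
grip_width: 0.0008
```

```bash
python3 look.py w3
cat > edges.py <<'E'
import sys
from h import *
def edges(n):
    z=np.load(n+'.npz'); im,Tw=z['im'],z['T']
    g=cv2.inRange(cv2.cvtColor(im,cv2.COLOR_RGB2HSV),(35,60,60),(75,255,255))>0; g[130:]=0
    v,u=np.nonzero(g); row=int(v.max()-18)
    r=im[60:85].mean((0,2)); dr=np.gradient(cv2.GaussianBlur(r[None],(5,1),0)[0])
    a=int(u[v>v.max()-40].max())+6; 
    rl=a+int(np.argmax(dr[a:480])); 
    print(n,'guide right col',u.max(),'left',u.min(),'bottom row',v.max(),'roll L col',rl,dr[rl].round(1))
    for zz in (.085,.125): print('  z',zz,'guide y',loc(ray('wrist',Tw,[[u.max(),50]],zz))[0].round(1),'roll y',loc(ray('wrist',Tw,[[rl,70]],zz))[0].round(1))
for n in sys.argv[1:]: edges(n)
E
python3 edges.py w2 w3
```

```text
4.9833 [ 0.4765 -0.0154  0.149 ] [[-80.9  15.9]] [ 3.139e+00 -1.160e-01 -3.000e-03] [ 0.7 -0.9 -0.9]
w2 guide right col 223 left 134 bottom row 86 roll L col 324 16.2
  z 0.085 guide y [27.6 71.1] roll y [15.6  9.3]
  z 0.125 guide y [23.4 60.6] roll y [13.5  9.9]
w3 guide right col 251 left 177 bottom row 84 roll L col 328 14.9
  z 0.085 guide y [26.  56.2] roll y [14.3  9.4]
  z 0.125 guide y [21.9 48.7] roll y [12.3 10.4]
```

View pics/w3.png

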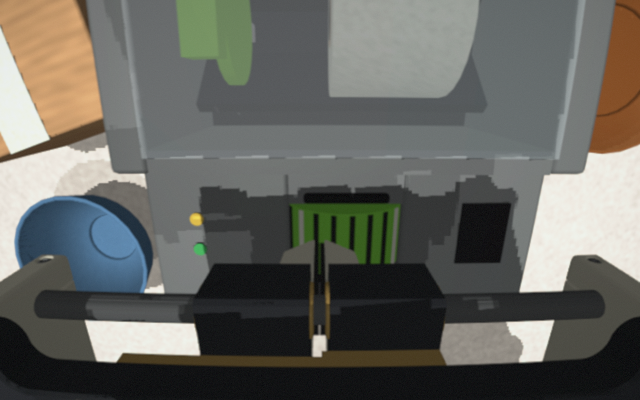

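Guide moved about 15–16 mm with one stroke (column 223→251), roll unmoved (y≈10). Two more strokes are safe.

play_rows --motion "0 2 18 0; 0 2 24.5 0; 0 2 24.5 0; 0 8 23.5 0; 0 14 23 0; 0 20 23.5 0; 0 26 25 0; 0 32 27 0; 0 34 28 0; 0 34 28 0; 0 34 12 0; 0 18 2 0; 0 2 5 0; 0 2 18 0; 0 2 24.5 0; 0 2 24.5 0; 0 8 23.5 0; 0 14 23 0; 0 20 23.5 0; 0 26 25 0"

```text
time_s: 6.7
ee_pos: [0.4755, -0.0428, 0.1248]
tool_rot: [3.139, -0.12, 0.0]
wrist_force: [0.3, 0.3, 4.0]
grip_width: 0.0004
```

play_rows --motion "0 6 2 0; 0 8 3 0; 0 8 3 0; 0 8 -14 0; 0 -8 -25 0; 0 -8 -25 0; 0 -8 -25 0; 0 -8 -25 0"

```text
time_s: 7.37
ee_pos: [0.4754, -0.0341, 0.1486]
tool_rot: [3.139, -0.118, -0.002]
wrist_force: [-0.8, 0.1, -0.3]
grip_width: 0.0004
```

```bash
python3 look.py w4; python3 edges.py w4
```

```text
7.3667 [ 0.4754 -0.0341  0.1486] [[-80.6  -2.8]] [ 3.139e+00 -1.180e-01 -2.000e-03] [-0.8  0.1 -0.3]
w4 guide right col 274 left 211 bottom row 84 roll L col 295 15.5
  z 0.085 guide y [26.3 23.2] roll y [14.7 10.7]
  z 0.125 guide y [22.2 18.3] roll y [12.7  8.1]
```

View pics/w4.png

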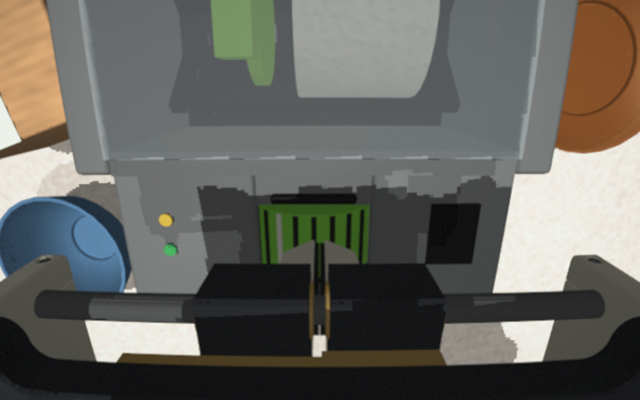

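Guide at ≈28 and roll face at ≈10 (same frame), leaving roughly 18 mm. I'll take about 11 mm with a shorter stroke, then look from directly over the gap.

play_rows --motion "0 -12 0 0; 0 -12 12 0; 0 -12 23.5 0; 0 -12 23.5 0; 0 -7 23 0; 0 -2 22.5 0; 0 3 23 0; 0 7 24 0; 0 10 25 0; 0 10 25 0; 0 10 25 0; 0 10 8 0; 0 0 -3 0; 0 -14 0 0; 0 -14 0 0; 0 -14 0 0"

```text
time_s: 8.75
ee_pos: [0.4765, -0.0188, 0.149]
tool_rot: [3.139, -0.115, -0.002]
wrist_force: [0.1, -0.9, 0.3]
grip_width: 0.0004
```

```bash
python3 look.py w5; python3 edges.py w5
python3 - <<'E'
import numpy as np,cv2
im=np.load('w5.npz')['im'][0:120,200:360]; cv2.imwrite('pics/w5c.png',cv2.resize(im,None,fx=5,fy=5,interpolation=cv2.INTER_NEAREST)[...,::-1])
E
```

```text
8.75 [ 0.4765 -0.0188  0.149 ] [[-80.7  12.5]] [ 3.139e+00 -1.150e-01 -2.000e-03] [ 0.1 -0.9  0.3]
w5 guide right col 313 left 272 bottom row 84 roll L col 323 15.9
  z 0.085 guide y [26.1 15.3] roll y [14.6  9.1]
  z 0.125 guide y [22.  14.6] roll y [12.5  9.6]
```

View pics/w5c.png

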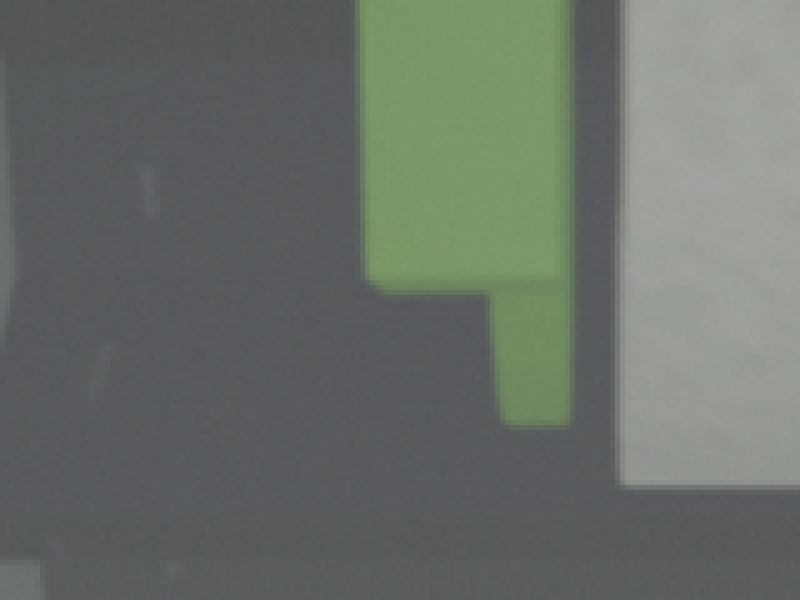

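Very clear: the tab spans crop columns 358–570 (18 mm ≈ 42 px), the roll edge is at 620, so the gap is ≈10 px ≈ 4.3–4.8 mm. Another short stroke of about 8 mm, then re-measure with subpixel edges.

```bash
cat > gap.py <<'E'
import sys
from h import *
im=np.load(sys.argv[1]+'.npz')['im'].astype(float)
def cross(x,t,a,b,up):
    for i in range(a,b):
        if (x[i]<t<=x[i+1]) if up else (x[i]>=t>x[i+1]): return i+(t-x[i])/(x[i+1]-x[i])
    return np.nan
for r0,r1 in ((5,25),(25,50),(62,80)):
    p=im[r0:r1].mean(0); gr=p[:,1]-(p[:,0]+p[:,2])/2; t=gr[150:330].max()/2
    L=cross(gr,t,150,340,True); Rg=cross(gr,t,int(L)+3,350,False)
    b=p[:,2]; hi=np.median(b[345:380]); lo=b[int(Rg)+1:int(Rg)+20].min(); ro=cross(b,(hi+lo)/2,int(Rg)+1,380,True)
    w=18 if r1<55 else 8
    print(r0,r1,'green %.2f..%.2f roll %.2f gap px %.2f'%(L,Rg,ro,ro-Rg),'px/mm %.2f gap mm %.2f'%((Rg-L)/w,(ro-Rg)*w/(Rg-L)),'lo %.0f hi %.0f'%(lo,hi))
E
python3 gap.py w5
```

```text
5 25 green 271.38..313.70 roll 324.22 gap px 10.52 px/mm 2.35 gap mm 4.47 lo 90 hi 155
25 50 green 272.02..313.81 roll 323.92 gap px 10.11 px/mm 2.32 gap mm 4.35 lo 92 hi 155
62 80 green 298.24..313.88 roll 323.16 gap px 9.28 px/mm 1.95 gap mm 4.75 lo 92 hi 150
```

play_rows --motion "0 8 10 0; 0 8 18 0; 0 8 23 0; 0 8 23 0; 0 8 23 0; 0 9.5 23 0; 0 11 23 0; 0 13 23 0; 0 13 23 0; 0 13 23 0; 0 13 10 0; 0 8 0 0; 0 0 0 0; 0 0 0 0; 0 0 0 0; 0 0 0 0"

```text
time_s: 10.13
ee_pos: [0.4769, -0.0192, 0.1489]
tool_rot: [3.139, -0.117, -0.001]
wrist_force: [-0.1, -0.8, -0.3]
grip_width: 0.0006
```

```bash
python3 look.py w6; python3 gap.py w6
```

```text
10.1333 [ 0.4769 -0.0192  0.1489] [[-80.3  12.2]] [ 3.139e+00 -1.170e-01 -1.000e-03] [-0.1 -0.8 -0.3]
5 25 green 273.25..314.91 roll 322.88 gap px 7.97 px/mm 2.31 gap mm 3.44 lo 90 hi 155
25 50 green 273.88..315.06 roll 322.74 gap px 7.68 px/mm 2.29 gap mm 3.36 lo 92 hi 155
62 80 green 299.73..315.16 roll 322.09 gap px 6.93 px/mm 1.93 gap mm 3.59 lo 92 hi 151
```

play_rows --motion "0 7 10 0; 0 7 18 0; 0 7 23 0; 0 7 23 0; 0 7 23 0; 0 9 23 0; 0 11 23 0; 0 13 23 0; 0 15 23 0; 0 15 23 0; 0 15 23 0; 0 15 10 0; 0 8 0 0; 0 0 0 0; 0 0 0 0; 0 0 0 0; 0 0 0 0"

```text
time_s: 11.6
ee_pos: [0.4769, -0.0192, 0.1489]
tool_rot: [3.139, -0.117, -0.001]
wrist_force: [0.1, 0.1, 0.2]
grip_width: 0.0
```

```bash
python3 look.py w7; python3 gap.py w7
```

```text
11.6 [ 0.4769 -0.0192  0.1489] [[-80.3  12.2]] [ 3.139e+00 -1.170e-01 -1.000e-03] [0.1 0.1 0.2]
5 25 green 280.90..321.09 roll 323.17 gap px 2.08 px/mm 2.23 gap mm 0.93 lo 101 hi 155
25 50 green 281.52..321.07 roll 323.11 gap px 2.04 px/mm 2.20 gap mm 0.93 lo 106 hi 155
62 80 green 306.07..320.57 roll 322.30 gap px 1.72 px/mm 1.81 gap mm 0.95 lo 98 hi 151
```

Gap now ≈0.9 mm, roll unmoved (edge 322.9→323.2). One last short stroke like the 5 mm one, which yielded 1.1 mm.

play_rows --motion "0 8 10 0; 0 8 18 0; 0 8 23 0; 0 8 23 0; 0 8 23 0; 0 9.5 23 0; 0 11 23 0; 0 12.8 23 0; 0 12.8 23 0; 0 12.8 23 0; 0 12.8 10 0; 0 8 0 0; 0 0 0 0; 0 0 0 0; 0 0 0 0; 0 0 0 0"

```text
time_s: 12.98
ee_pos: [0.4769, -0.0192, 0.1489]
tool_rot: [3.139, -0.117, -0.001]
wrist_force: [-0.1, -0.7, -0.4]
grip_width: 0.0003
```

```bash
python3 look.py w8; python3 gap.py w8;  python3 - <<'E'
import numpy as np,cv2
c=[cv2.resize(np.load(f'w{k}.npz')['im'][0:110,260:380],None,fx=4,fy=4,interpolation=cv2.INTER_NEAREST)[:,:390] for k in (7,8)]
cv2.imwrite('pics/w78.png',np.hstack(c)[...,::-1])
E
```

```text
12.9833 [ 0.4769 -0.0192  0.1489] [[-80.3  12.1]] [ 3.139e+00 -1.170e-01 -1.000e-03] [-0.1 -0.7 -0.4]
5 25 green 284.23..324.23 roll 325.44 gap px 1.21 px/mm 2.22 gap mm 0.54 lo 148 hi 155
25 50 green 284.69..323.91 roll 324.58 gap px 0.67 px/mm 2.18 gap mm 0.31 lo 134 hi 155
62 80 green 308.72..322.90 roll 323.63 gap px 0.73 px/mm 1.77 gap mm 0.41 lo 127 hi 151
```

View pics/w78.png

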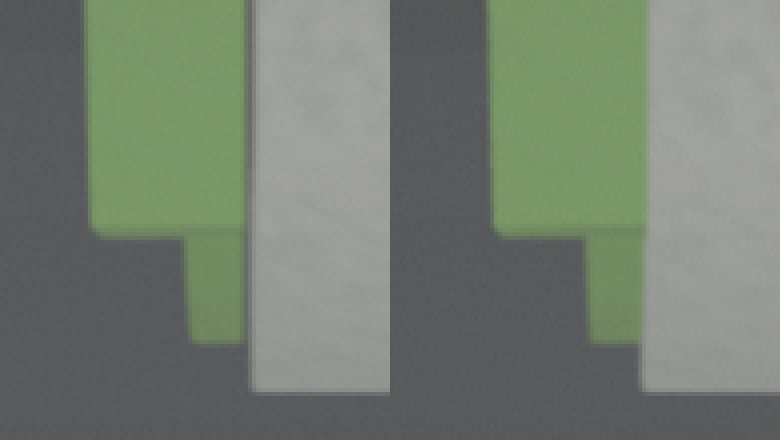

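Right crop (after) shows the guide tab/disc touching the roll with no dark line left; the roll's corner stays at the same column as on the left. Confirm roll shift numerically, then raise clear.

Run:
```python
import numpy as np,cv2
g=lambda k:cv2.cvtColor(np.load(f'w{k}.npz')['im'],cv2.COLOR_RGB2GRAY).astype(np.float32)
for a in (5,6,7):
    for n,(r0,r1,c0,c1) in {'roll':(5,95,335,460),'roll right edge':(5,90,430,500),'deck(ref)':(170,240,400,560)}.items():
        A,B=g(a)[r0:r1,c0:c1],g(8)[r0:r1,c0:c1]; print(a,n,np.round(cv2.phaseCorrelate(A,B,cv2.createHanningWindow(A.shape[::-1],cv2.CV_32F)),2).tolist() if False else [np.round(x,2) for x in cv2.phaseCorrelate(A,B,cv2.createHanningWindow(A.shape[::-1],cv2.CV_32F))])
```

```text
5 roll [array([-0.66,  0.69]), np.float64(1.15)]
5 roll right edge [array([-1.21,  0.57]), np.float64(0.96)]
5 deck(ref) [array([-1.17,  0.63]), np.float64(0.78)]
6 roll [array([ 0.44, -0.17]), np.float64(1.16)]
6 roll right edge [array([-0.2 ,  0.01]), np.float64(1.04)]
6 deck(ref) [array([-0.03, -0.05]), np.float64(0.95)]
7 roll [array([ 0.43, -0.01]), np.float64(1.16)]
7 roll right edge [array([-0.16,  0.02]), np.float64(0.97)]
7 deck(ref) [array([-0.06,  0.07]), np.float64(0.88)]
```

play_rows --motion "0 0 -40 0; 0 0 -80 0; 0 0 -80 0; 0 0 -80 0; 0 0 -80 0"

```text
time_s: 13.45
ee_pos: [0.4768, -0.0197, 0.2289]
tool_rot: [3.139, -0.119, -0.001]
wrist_force: [-0.3, -0.1, -0.7]
grip_width: 0.0003
```

```bash
python3 -c "
from station import manip
print(manip.sign_off())"
```

```text
the job is handed in; nothing more can be done
None
```

I rolled the thumbwheel with the shut fingertip, using three full strokes and four shorter ones. The green side guide now meets the label roll. I then raised the arm clear and handed the job in at about 13.5 s of the 42 s allowed.

- **Gap:** the last picture from over the gap shows no dark line between guide and roll. The edge measurement still reads 0.3–0.5 mm, which is about the blur limit of one pixel. It read 0.9 mm before the final stroke.
- **Roll:** image comparison gives a shift of at most about 0.4 px, roughly 0.2 mm, so the roll was touched but hardly moved. The roll's right edge and its surface texture disagreed slightly, by −0.16 px against +0.43 px.
- **Force:** the wrist force read at most about 9 N at the end of any move.
- **Bystanders:** the tool stayed clear of the carton, bowl and plate. I did not take a final picture of the whole scene to confirm they are where they were.

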